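Rock the mill-ball tub to pour into the catch tray

ROBOT

A 6-joint arm with a two-finger parallel gripper is mounted at the origin on the work surface. World frame = base frame: x ahead of the robot, y to its left, z up, the work surface at z = 0. Lengths are in mm, angles in rad, forces in N, time in s.
With the tool pointing down it reaches from about 300 to 750 mm from the base axis. Payload 8.5 kg.
Tool frame: the origin (TCP) lies at the very end of the fingers, on their centre line; the grasp point (between the pads) lies grip_depth behind it (grip_depth is the distance from the TCP to the grasp point, in mm); z points along the fingers, y is the direction in which the jaws open and shut (so a half turn about z gives the same grasp; the last joint's range is limited). The gripper opens to 88 mm and grips with 3 to 60 N. Pads are 18 mm wide; open, the fingers measure 123 mm over their backs; the gripper's body (75 mm by 187 mm) begins 45 mm behind the grasp point.
Start: joints at [-1.494, 0.381, 1.297, -0, 1.464, -0.215], TCP at [158.217, -526.733, 238.748] pointing down, gripper open.
Joint ranges: [-3.11, 3.11], [-0.89, 2.33], [0.22, 2.48], [-1.42, 4.56], [0.17, 2.85], [-2.88, 2.88]. Speed limits (rad/s): [2.39, 2.39, 3.14, 3.14, 3.14, 3.14].

INTERFACE

Orientations are given as a unit quaternion [w, x, y, z].
In Python, from rig import * gives the robot as it stands. The module is installed in compiled form; this text tells all that it offers.
- The arm moves only by the tool apply_moves, never from a script. Its argument "targets" is a list of rows, each a list of 7 numbers: the finger opening in cm, from 0 to 8.81, then the shift along the world's x, y, z in cm, then the turn, a rotation vector about the world's x, y, z in degrees. A call has 1 to 8 rows; each row shifts and turns the commanded pose from where the row before left it; what a row does not reach is not made up. A row lasts 1/12 s, in which the tool goes at most 41.7 mm and 7.16 degrees, less where a joint would pass 70% of its speed; a pose out of reach is approached as far as the arm can. A call is refused whole if a number of a shift passes 4.17 or a number of a turn 7.16, either way. A call with a gripper value outside its range is refused whole. The fingers move at their own pace and stop on an object; "squeeze" is the grip in N (left out, the last holds). Time passes only in rows, so rows that do not move let the fingers close. It gives the time, the measured TCP pose, the force and the opening at its end, in the units of the state.
- observe(): the state, without advancing time (a new reading comes with each control period).
- read_camera(name): name is "side" or "top"; returns the picture (384x512x3 uint8, red, green, blue); there is no depth.
- camera_model(name): a dict with "vfov" (degrees; the focal length in pixels is half the picture's height over the tangent of half this angle, whatever the lens; pixels are square), "cx", "cy" (the principal point, pixels), "k1" (the pictures are not rectified: a ray, as slopes to the right and down, at radius r is drawn at 1 + k1 r^2 times it, then the intrinsics apply), "R" (3x3) and "t" (3): a world point X has camera coordinates R X + t. Camera axes: x right, y down, z forward; pixel columns grow to the right and rows downward; lengths in mm; the calibration is good to about 2 mm. A picture is of the moment at which its call begins. camera_model takes no time and is no camera call.
- job_done(): hands the job in, once; it reports no verdict.
Trained networks look in the newest picture that a camera, given by its name, has taken for a name from the list of things; names that differ only in an ending like _2 or _b are one class to them, and where a whole thing is asked for, a point or a joint stands for the part that bears it (a point fixed in the world has none). Each returns a list of dicts, best first, with "p" (0 to 1); they miss things now and then, are a little off and sometimes report something else, mostly with a low value. They report only what shows in the picture. A call takes as long as a camera call.
- silhouettes(camera, thing): "mask" (384x512 bool, what is visible of it) and "bbox" ([left, top, width, height] in pixels, round what is visible of it).
The state is a dict: "time": time; "joint_pos": joint angles; "qvel": joint speeds; "joint_torque": joint torques, N m; "tcp_pos": TCP position; "orientation": TCP orientation; "ft_force": force on the tool from outside, world axes, zero at the start; "wrist_torque": the same for the moment, N m; "grip_width": opening from 0.0 (shut) to 1.0 (fully open).
Only numpy, scipy, OpenCV 4.12 (cv2) and the standard library are available. Lean on these libraries where they do the work, as an engineer would, in place of code of your own. Each camera call takes 0.05 s, during which the arm holds its last target. There are 200 camera calls.

TASK

Slide the empty catch tray squarely up against the middle of the front of the plywood stand, with the balls still in the tub. Then pour all six steel balls into the tray by gently rocking the tub forward on the front edge of its base with its handle, keeping that edge resting on the stand (do not lift the tub or ram it down). Finally rock it back to stand upright on the stand, leaving the tray against the stand and the things around where they are.

Things in the scene. Friction and masses are not known exactly. Their poses are not given: they have to be found in the camera images.
- stand: Fixed plywood riser, 220 x 210 mm and 90 mm high. Origin on the table; x points in the pouring direction (roughly to the robot's right, -y of the world), z up. Its upright front face is the plane x = +100 mm, its back face x = -120 mm, its sides y = +-105 mm, its top z = 90 mm.
- tub: Loose black scoop-shaped tub, about 0.42 kg (varies), with 0.51 kg of balls in it, on the stand. Origin at the centre of its underside, x to its pouring mouth, z up. Base 140 (x) by 110 mm on two cross runners 18 mm high; inner floor 24 mm up, walls 5 mm, sides 104 mm and rear wall 130 mm high. The front wall slopes outward at 45 deg from the floor's front edge for 100 mm, with cheeks.
- tub_heel (a point): Middle of the lower front edge of the tub's base, the edge it is to rock on: tub x = +70 mm, z = 0. Starts 12 to 28 mm behind the stand's front face; only friction keeps it from sliding, so it must keep carrying most of the weight: if the tool takes more than a few newtons of it, the edge slips forward. Rocked beyond about 45 to 50 deg the tub overbalances forward and must be held back.
- tub_bar (a point): Middle of the handle: a round steel bar, 12 mm in diameter, level and parallel to the tub's y, at tub x = -68 mm, z = 185 mm, above the rear wall (49 mm clear below it); 110 mm free between its two flat uprights. Rigid on the tub; held lightly (about 6 N) it turns between the pads as the tub rocks, held hard it does not.
- tub_lip (a point): Middle of the spout's edge, tub x = +138 mm, z = 92 mm; spout 110 mm wide. The balls roll out freely with the tub rocked forward 60 to 68 deg; beyond 70 deg the spout may meet the stand's edge.
- tray: Loose grey open catch tray, 190 x 190 mm outside, 45 mm high, walls and floor 10 mm thick, 0.4 kg. Origin at the centre of its underside, x away from the stand, z up.
- tray_near (a point): Middle of the outer face of the tray's wall that is to meet the stand's front face (tray x = -95 mm), 22.5 mm up. Starts 50 to 120 mm away from that face.
- tray_far (a point): Middle of the top edge of the opposite wall (tray x = +90 mm, z = 45 mm), 10 mm thick, which can be pinched from above.
- ball0_center (a point): Centre of a plain steel mill ball, 28 mm in diameter, 85 g; starts in the tub.
- ball1_center (a point): Centre of a plain steel mill ball, 28 mm in diameter, 85 g; starts in the tub.
- ball2_center (a point): Centre of a plain steel mill ball, 28 mm in diameter, 85 g; starts in the tub.
- ball3_center (a point): Centre of a plain steel mill ball, 28 mm in diameter, 85 g; starts in the tub.
- ball4_center (a point): Centre of a plain steel mill ball, 28 mm in diameter, 85 g; starts in the tub.
- ball5_center (a point): Centre of a plain steel mill ball, 28 mm in diameter, 85 g; starts in the tub.
- jar: Bystander: glass jar with a steel lid, 64 mm in diameter, 85 mm high, beyond the stand. Origin under its centre.
- flask: Bystander: white plastic bottle, 48 mm in diameter, 130 mm high, beyond the stand. Origin under its centre.
- brush: Bystander: paint brush, 170 mm long, lying to the right of the tray. Origin under its middle.
- cup: Bystander: empty white plastic cup, 64 mm in diameter, 60 mm high, beyond the tray. Origin under its centre.
- scraper: Bystander: flat wooden scraper, 110 x 35 x 12 mm, lying behind the stand. Origin under its centre.
- puck: Bystander: dark steel weight, 44 mm in diameter, 30 mm high, to the right of the tray. Origin under its centre.

How it is judged:
By the outcome, as a careful person would: the job done as asked, in the order asked, and still so for the second after the job is handed in, with the robot touching nothing.
It also fails if it takes over 67 s, if anything falls off the work surface, if the arm or the gripper's body presses on something with over 40 N, if the wrist force passes 120 N, or if a joint passes its speed limit or range.

## Working session

There is one attempt and no reset: what is moved stays moved. The work goes in short steps, Python scripts to look and compute and a tool call to move; the robot and the scene stay as the last step left them, time stands still between calls to the robot, and variables do not carry over. Pictures are saved under pics/ and viewed, about 8 in all and at most 12, crops included, and the job is handed in when it is done.

Besides the shell and the picture viewer there is one more tool, called after "Emit:" as name(argument=value, ...), one argument or row to a line, values as JSON. apply_moves: Moves the arm, as the interface text tells. Its arguments: {"type":"object","properties":{"targets":{"type":"array","items":{"type":"array","items":{"type":"number"}}},"squeeze":{"type":"number"}},"required":["targets"]}

```bash
mkdir -p pics; ls
cat > h.py <<'E'
from rig import *
import numpy as np, cv2
def K(n):
    m=camera_model(n); f=192/np.tan(np.radians(m["vfov"])/2)
    return m,f,np.array(m["R"]),np.array(m["t"])
def proj(n,X):
    m,f,R,t=K(n); c=np.atleast_2d(X)@R.T+t; s=c[:,:2]/c[:,2:]
    r2=(s**2).sum(1,keepdims=True); s=s*(1+m["k1"]*r2)
    return s*f+[m["cx"],m["cy"]]
def ray(n,p):
    m,f,R,t=K(n); d=(np.atleast_2d(p)-[m["cx"],m["cy"]])/f; s=d.copy()
    for _ in range(20): s=d/(1+m["k1"]*(s**2).sum(1,keepdims=True))
    D=np.c_[s,np.ones(len(s))]@R; return -R.T@t,D
def onz(n,p,z):
    o,D=ray(n,p); return o+D*((z-o[2])/D[:,2:])
def save(n,name):
    im=read_camera(n); cv2.imwrite(f"pics/{name}.png",im[:,:,::-1]); return im
E
python3 - <<'E'
from h import *
a=save("side","s0");b=save("top","t0")
cv2.imwrite("pics/both.png",cv2.resize(np.vstack([a,b])[:,:,::-1],None,fx=.78,fy=.78))
s=observe();print(s)
for n in("side","top"):
    m=camera_model(n);print(n,m["vfov"],m["k1"],-np.array(m["R"]).T@np.array(m["t"]),np.array(m["R"])[2])
    for th in("stand","tub","tub_bar","tub_lip","tray","tray_far","cup","puck","brush","jar","flask","scraper"):
        print(th,[(round(d["p"],2),d["bbox"]) for d in silhouettes(n,th)[:2]])
E
```

```text
pics
{'time': 0.1, 'joint_pos': array([-1.49431879e+00,  3.81118764e-01,  1.29812917e+00, -1.69351165e-06,
        1.46358937e+00, -2.15292679e-01]), 'qvel': array([-0.00071639, -0.00147551, -0.00068649,  0.00165197, -0.00010124,
       -0.00128943]), 'joint_torque': array([ 3.75968302e-03, -4.38653684e+01, -2.24909037e+01,  7.14052166e-02,
        3.42866394e-02, -8.16982765e-05]), 'tcp_pos': array([ 158.18900553, -526.51127626,  238.22362393]), 'orientation': array([-6.20883205e-04,  9.89377422e-01,  1.45368252e-01,  4.23194609e-05]), 'ft_force': array([ 0.93460212, -0.77435242,  0.06473054]), 'wrist_torque': array([ 0.00330886,  0.0176909 , -0.0133072 ]), 'grip_width': 1.0002213740056005}
side 43.437894376131744 -0.11260853671831854 [ 480.91675426  955.57665063 1044.09999373] [ 0.10621519 -0.72781593 -0.67749709]
stand [(0.93, [235.6, 249.1, 91.1, 91.3]), (0.71, [234.6, 187.8, 71.3, 57.2])]
tub [(0.71, [249.7, 208.8, 58.4, 91.8])]
tub_bar [(0.57, [252.7, 208.6, 57.8, 93.2]), (0.16, [235.7, 188.1, 67.7, 58.2])]
tub_lip [(0.68, [249.1, 208.6, 60.8, 93.2])]
tray [(0.68, [236.4, 186.6
[... 686 characters left out ...]
142.4, 196.0, 91.0, 59.0]), (0.42, [242.7, 179.1, 65.7, 65.6])]
tub_lip [(0.26, [165.4, 217.3, 7.0, 5.6])]
tray [(0.91, [243.7, 178.1, 59.9, 65.1]), (0.67, [345.9, 194.9, 11.9, 14.8])]
tray_far [(0.74, [239.9, 181.9, 64.4, 62.2]), (0.74, [347.1, 193.8, 13.6, 19.0])]
cup [(0.76, [240.2, 150.0, 22.3, 20.9]), (0.49, [166.8, 233.1, 10.4, 12.3])]
puck [(0.43, [346.2, 194.3, 12.3, 18.0]), (0.42, [134.2, 221.6, 10.4, 34.5])]
brush [(0.8, [356.7, 230.6, 14.5, 55.8]), (0.49, [243.7, 176.2, 67.5, 67.4])]
jar [(0.86, [154.3, 170.3, 25.2, 22.3]), (0.41, [345.3, 196.6, 16.8, 13.5])]
flask [(0.47, [191.6, 169.0, 18.0, 18.8])]
scraper [(0.76, [135.5, 220.9, 10.0, 35.1]), (0.23, [356.0, 230.0, 20.4, 54.1])]
```

View pics/s0.png

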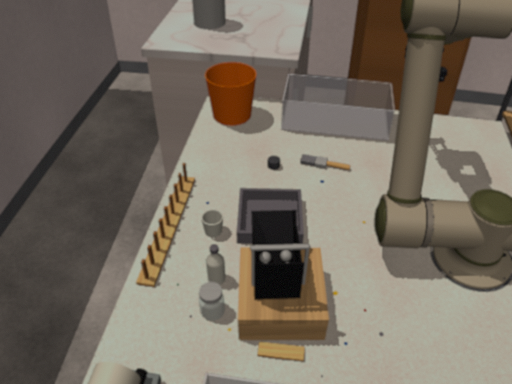

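View pics/t0.png

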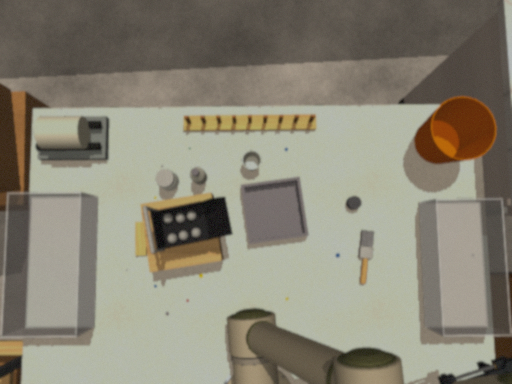

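Run:
```python
import cv2,numpy as np
a=cv2.imread("pics/t0.png")[165:275,130:315]; b=cv2.imread("pics/s0.png")[180:345,225:335]
a=cv2.resize(a,None,fx=4.2,fy=4.2,interpolation=cv2.INTER_CUBIC)
cv2.imwrite("pics/c1.png",a)
b=cv2.resize(b,None,fx=3.6,fy=3.6,interpolation=cv2.INTER_CUBIC);cv2.imwrite("pics/c2.png",b)
```

```text
(no output)
```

View pics/c1.png

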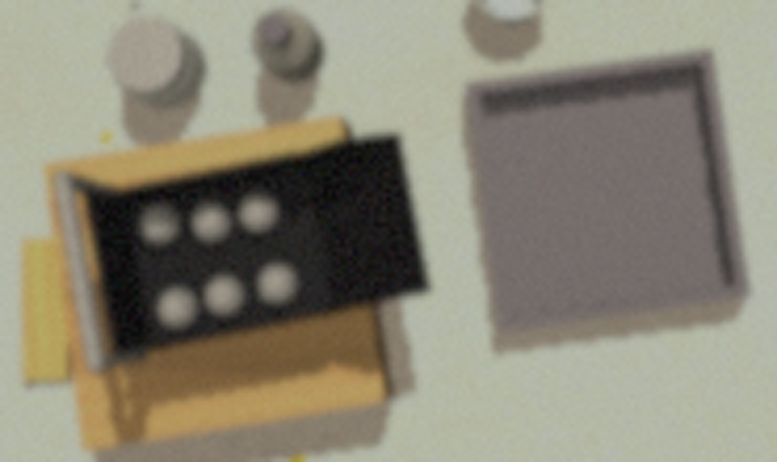

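View pics/c2.png

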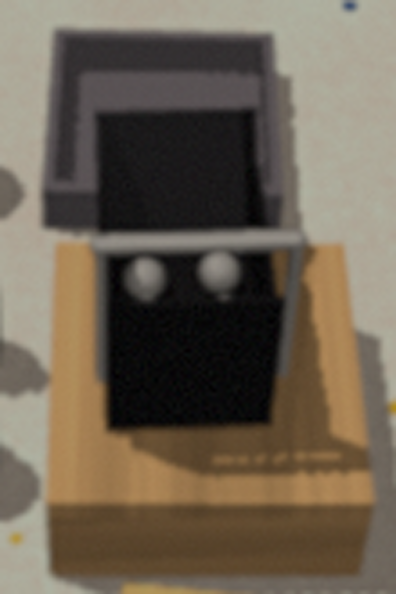

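```bash
cat > fit.py <<'E'
from h import *
from scipy.optimize import least_squares
def T(p,X): 
    c,s=np.cos(p[2]),np.sin(p[2]); X=np.array(X,float); return np.c_[p[0]+c*X[:,0]-s*X[:,1],p[1]+s*X[:,0]+c*X[:,1],X[:,2]]
top=lambda L:(np.array(L)+.5)/4.2-.5+[130,165]
side=lambda L:(np.array(L)+.5)/3.6-.5+[225,180]
O={
"stand":([(-120,105,90),(100,105,90),(100,-105,90),(-120,-105,90)],top([(48,165),(345,120),(385,398),(85,450)]),
 [(100,105,90),(100,-105,90),(-120,105,90),(-120,-105,90),(-120,105,0),(-120,-105,0)],side([(57,243),(343,245),(50,506),(372,503),(50,575),(362,575)])),
"tub":([(-68,60,275),(-68,-60,275),(138,55,182),(138,-55,182)],top([(62,178),(97,365),(398,137),(428,290)]),
 [(-68,60,275),(-68,-60,275),(138,55,182),(138,-55,182)],side([(95,242),(302,240),(97,112),(252,110)])),
"tray":([(-95,95,45),(95,95,45),(95,-95,45),(-95,-95,45)],top([(468,88),(712,55),(745,292),(497,327)]),
 [(-95,95,45),(95,95,45),(95,-95,45),(-95,95,0),(-95,-95,45)],side([(45,190),(57,32),(272,36),(45,228),(278,190)]))}
if __name__=="__main__":
  P={}
  for k,(A,a,B,b) in O.items():
    r=lambda p:np.r_[(proj("top",T(p,A))-a).ravel(),(proj("side",T(p,B))-b).ravel()]
    s=least_squares(r,[500,200 if k!="tray" else -50,-1.5],loss="soft_l1"); P[k]=s.x
    print(k,s.x.round(3),np.degrees(s.x[2]).round(2)); print(r(s.x).reshape(-1,2).round(1).tolist())
  S=P["stand"]
  def rel(w): c,s=np.cos(S[2]),np.sin(S[2]); d=np.array(w)[:2]-S[:2]; return (c*d[0]+s*d[1],-s*d[0]+c*d[1])
  for n,X in(("tub",(70,0,0)),("tray",(-95,0,0)),("tray",(90,0,45))): 
    w=T(P[n],[X])[0]; print(n,X,w.round(1),"stand frame",np.round(rel(w),1),"yaw rel",np.degrees(P[n][2]-S[2]).round(2))
E
python3 fit.py
```

```text
stand [530.465 223.217  -1.417] -81.2
[[-1.5, -0.5], [-1.3, -1.3], [-0.2, 0.7], [-0.8, 0.2], [-0.1, -0.6], [0.6, -1.0], [-0.7, -1.2], [1.2, -0.4], [0.2, -0.0], [-0.1, -0.1]]
tub [546.877 218.429  -1.383] -79.21
[[-0.3, -0.6], [-0.7, 0.1], [-0.4, -1.0], [-0.1, 0.6], [0.6, 0.3], [-0.2, -0.5], [0.2, -0.9], [0.2, -1.2]]
tray [596.017 -54.862  -1.442] -82.64
[[-1.3, -1.4], [-0.3, -1.7], [0.8, 1.2], [-0.0, 1.2], [-0.8, -0.2], [-0.5, -1.3], [1.0, -1.1], [-0.4, -0.1], [2.0, 1.3]]
tub (70, 0, 0) [560.  149.7   0. ] stand frame [77.2 17.9] yaw rel 1.99
tray (-95, 0, 0) [583.8  39.4   0. ] stand frame [189.9  24.6] yaw rel -1.43
tray (90, 0, 45) [ 607.6 -144.1   45. ] stand frame [374.8  20. ] yaw rel -1.43
```

```bash
cat > refine.py <<'E'
from fit import *
from scipy.ndimage import map_coordinates,gaussian_filter
def samples(g,n,E):
    out=[]
    for a,b,f0,f1 in E:
        a,b=np.array(a,float),np.array(b,float)
        out.append((n,a+(b-a)*np.linspace(f0,f1,25)[:,None]))
    return out
def refine(p,edges,imgs,it=8,w=3.5):
    for i in range(it):
        obs=[]
        for n,X in edges:
            u=proj(n,T(p,X)); d=u[-1]-u[0]; nn=np.array([-d[1],d[0]])/np.linalg.norm(d)
            s=np.arange(-w,w+.01,.1); q=u[:,None]+s[None,:,None]*nn
            g=sum(map_coordinates(imgs[n][c],[q[...,1],q[...,0]],order=1) for c in [0]) if 0 else None
            v=np.stack([map_coordinates(imgs[n][c],[q[...,1],q[...,0]],order=3) for c in range(3)])
            gr=np.abs(np.gradient(v,axis=2)).sum(0).mean(0)*np.exp(-(s/w)**2)
            k=s[gr.argmax()]; obs.append((n,X,u+k*nn,nn,k))
        r=lambda p:np.concatenate([((proj(n,T(p,X))-t)@nn)/5 for n,X,t,nn,_ in obs])
        p=least_squares(r,p,loss="soft_l1",f_scale=.1).x; w=max(1.8,w*.8)
    return p,[round(float(o[4]),1) for o in obs]
def imgs(a,b): return {"side":[gaussian_filter(a[:,:,c].astype(float),.7) for c in range(3)],"top":[gaussian_filter(b[:,:,c].astype(float),.7) for c in range(3)]}
B=lambda x0,x1,y,z:None
E={"stand":samples(0,"top",[((-120,105,90),(100,105,90),.05,.85),((-120,-105,90),(100,-105,90),.05,.95),((100,-105,90),(100,105,90),.05,.3),((-120,-105,90),(-120,105,90),.05,.3)])
  +samples(0,"side",[((-120,105,90),(100,105,90),.05,.95),((-120,-105,90),(100,-105,90),.05,.95),((-120,-105,90),(-120,105,90),.05,.95),((-120,105,0),(-120,105,90),.1,.9),((100,-105,90),(100,105,90),.03,.12)]),
 "tub":samples(0,"top",[((138,-55,182),(138,55,182),.05,.95),((-74,-55,275),(-74,55,275),.05,.95),((110,-55,182),(138,-55,182),.2,.9)])
  +samples(0,"side",[((138,-55,182),(138,55,182),.05,.95),((-70,-55,90),(-70,55,90),.1,.9),((-70,55,92),(-70,55,150),.1,.9),((-70,-55,92),(-70,-55,150),.1,.9)]),
 "tray":samples(0,"top",[((-95,95,45),(95,95,45),.05,.95),((95,-95,45),(95,95,45),.05,.95),((-95,-95,45),(95,-95,45),.05,.95),((-95,-95,45),(-95,95,45),.05,.95)])
  +samples(0,"side",[((95,-95,45),(95,95,45),.05,.95),((-95,95,45),(95,95,45),.05,.95),((-95,-95,45),(95,-95,45),.1,.95),((-95,95,0),(-95,40,0),.05,.95)])}
def report(P,S):
  def rel(w): c,s=np.cos(S[2]),np.sin(S[2]); d=np.array(w)[:2]-S[:2]; return (c*d[0]+s*d[1],-s*d[0]+c*d[1])
  for n,X in(("tub",(70,0,0)),("tub",(-68,0,275)),("tray",(-95,0,0)),("tray",(90,0,45))):
    if n in P: w=T(P[n],[X])[0]; print(n,X,w.round(1),"stand frame",np.round(rel(w),1),"yaw rel",np.degrees(P[n][2]-S[2]).round(2))
E
python3 - <<'E'
from refine import *
import rig; print([(k,getattr(rig,k)) for k in dir(rig) if 'grip' in k.lower()])
I=imgs(cv2.imread("pics/s0.png"),cv2.imread("pics/t0.png"))
P0={"stand":[530.5,223.2,-1.417],"tub":[546.9,218.4,-1.383],"tray":[596,-54.9,-1.442]}
P={}
for k in P0:
    P[k],o=refine(np.array(P0[k]),E[k],I); print(k,P[k].round(3),np.degrees(P[k][2]).round(2),o)
    for v in("top","side"): print("  ",v,refine(np.array(P0[k]),[e for e in E[k] if e[0]==v],I)[0].round(3))
report(P,P["stand"])
np.save("P.npy",P)
q=observe()["orientation"]
from scipy.spatial.transform import Rotation as Ro
print(Ro.from_quat(np.r_[q[1:],q[0]]).as_matrix().round(3))
E
```

```text
[('grip_depth', 18.700000000000003)]
stand [531.024 224.338  -1.415] -81.1 [0.2, 0.2, 0.0, 0.3, -0.1, -0.2, -0.1, -0.1, -0.3]
   top [530.556 218.716  -1.417]
   side [531.234 225.406  -1.415]Traceback (most recent call last):
  File "<stdin>", line 7, in <module>
  File "refine.py", line 20, in refine
    p=least_squares(r,p,loss="soft_l1",f_scale=.1).x; w=max(1.8,w*.8)
      ~~~~~~~~~~~~~^^^^^^^^^^^^^^^^^^^^^^^^^^^^^^^
    return func(*args, **kwargs)
    result = trf(vector_fun.fun, vector_fun.jac, x0, f0, J0, lb, ub, ftol, xtol,
                 gtol, max_nfev, x_scale, loss_function, tr_solver,
                 tr_options.copy(), verbose, callback=callback_wrapped)
    return trf_no_bounds(
        fun, jac, x0, f0, J0, ftol, xtol, gtol, max_nfev, x_scale,
        loss_function, tr_solver, tr_options, verbose, callback=callback)
    J = jac(x)
    self._update_jac()
    ~~~~~~~~~~~~~~~~^^
    self.J = self.jac_wrapped(xp_copy(self.x), f0=self.f)
             ~~~~~~~~~~~~~~~~^^^^^^^^^^^^^^^^^^^^^^^^^^^^
    J, dct = approx_derivative(
             ~~~~~~~~~~~~~~~~~^
        self.
[... 517 characters left out ...]
t_1d(self.fun(x, *self.args, **self.kwargs))
                      ~~~~~~~~^^^^^^^^^^^^^^^^^^^^^^^^^^^^^^
    return np.atleast_1d(self.fun(x))
                         ~~~~~~~~^^^
    return self.f(x, *self.args, **self.kwargs)
           ~~~~~~^^^^^^^^^^^^^^^^^^^^^^^^^^^^^^
  File "refine.py", line 19, in <lambda>
    r=lambda p:np.concatenate([((proj(n,T(p,X))-t)@nn)/5 for n,X,t,nn,_ in obs])
                                 ~~~~^^^^^^^^^^
  File "h.py", line 7, in proj
    m,f,R,t=K(n); c=np.atleast_2d(X)@R.T+t; s=c[:,:2]/c[:,2:]
            ~^^^
  File "h.py", line 4, in K
    m=camera_model(n); f=192/np.tan(np.radians(m["vfov"])/2)
ValueError: time passes only in moves, steps and waits
```

```bash
sed -i 's/^def K/from functools import lru_cache\n@lru_cache\ndef K/' h.py
cat > run.py <<'E'
from refine import *
I=imgs(cv2.imread("pics/s0.png"),cv2.imread("pics/t0.png"))
P0={"stand":[530.5,223.2,-1.417],"tub":[546.9,218.4,-1.383],"tray":[596,-54.9,-1.442]}
P={}
for k in P0:
    P[k],o=refine(np.array(P0[k]),E[k],I); print(k,P[k].round(3),np.degrees(P[k][2]).round(2),o)
    for v in("top","side"): p,o=refine(np.array(P0[k]),[e for e in E[k] if e[0]==v],I);print("  ",v,p.round(3),o)
report(P,P["stand"])
np.save("P.npy",P)
E
python3 run.py
python3 -c "
from h import *
q=observe()['orientation']
from scipy.spatial.transform import Rotation as Ro
print(Ro.from_quat(np.r_[q[1:],q[0]]).as_matrix().round(3))"
```

```text
stand [531.024 224.338  -1.415] -81.1 [0.2, 0.2, 0.0, 0.3, -0.1, -0.2, -0.1, -0.1, -0.3]
   top [530.556 218.716  -1.417] [0.0, 0.0, 0.6, -0.6]
   side [531.234 225.406  -1.415] [0.0, -0.1, 0.1, 0.1, -0.2]
tub [548.268 218.375  -1.377] -78.91 [0.1, 0.1, 0.0, -0.4, 0.0, 0.2, -0.2]
   top [548.843 217.861  -1.383] [-0.1, 0.0, 0.0]
   side [552.837 220.302  -1.303] [-0.3, 0.2, 0.0, -0.1]
tray [596.207 -52.694  -1.439] -82.46 [0.3, 0.3, 0.1, -0.3, 0.0, 0.0, -0.3, 0.0]
   top [595.128 -52.942  -1.442] [0.1, 0.3, -0.1, -0.3]
   side [596.979 -52.341  -1.439] [0.0, 0.1, -0.1, 0.0]
tub (70, 0, 0) [561.7 149.7   0. ] stand frame [78.5 18.8] yaw rel 2.19
tub (-68, 0, 275) [535.2 285.1 275. ] stand frame [-59.4  13.5] yaw rel 2.19
tray (-95, 0, 0) [583.7  41.5   0. ] stand frame [188.8  23.8] yaw rel -1.36
tray (90, 0, 45) [ 608.  -141.9   45. ] stand frame [373.8  19.4] yaw rel -1.36
[[ 0.958  0.288  0.   ]
 [ 0.288 -0.958 -0.   ]
 [ 0.     0.    -1.   ]]
```

Emit:
apply_moves(
  targets=[
    [8.8,1.87,1.6,-0.6,0,0,-0.385],
    [8.8,1.87,1.6,-0.6,0,0,-0.385],
    [8.8,1.87,1.6,-0.6,0,0,-0.385],
    [8.8,1.87,1.6,-0.6,0,0,-0.385],
    [8.8,1.87,1.6,-0.6,0,0,-0.385],
    [8.8,1.87,1.6,-0.6,0,0,-0.385],
    [8.8,1.87,1.6,-0.6,0,0,-0.385],
    [8.8,1.87,1.6,-0.6,0,0,-0.385],
  ],
  squeeze=15,
)

```text
time: 1.97
tcp_pos: [308.6, -397.9, 190.6]
orientation: [0.0, 0.993, 0.119, 0.0]
ft_force: [-0.1, -0.1, 0.5]
grip_width: 0.998
```

Emit:
apply_moves(
  targets=[
    [8.8,1.87,1.6,-0.6,0,0,-0.385],
    [8.8,1.87,1.6,-0.6,0,0,-0.385],
    [8.8,1.87,1.6,-0.6,0,0,-0.385],
    [8.8,1.87,1.6,-0.6,0,0,-0.385],
    [8.8,1.87,1.6,-0.6,0,0,-0.385],
    [8.8,1.87,1.6,-0.6,0,0,-0.385],
    [8.8,1.87,1.6,-0.6,0,0,-0.385],
    [8.8,1.87,1.6,-0.6,0,0,-0.385],
  ],
)

```text
time: 2.63
tcp_pos: [458.3, -269.8, 142.5]
orientation: [0.0, 0.996, 0.092, 0.0]
ft_force: [1.3, -0.9, 1.3]
grip_width: 0.995
```

Emit:
apply_moves(
  targets=[
    [5,1.87,1.6,-0.6,0,0,-0.385],
    [5,1.87,1.6,-0.6,0,0,-0.385],
    [5,1.87,1.6,-0.6,0,0,-0.385],
    [5,1.87,1.6,-0.6,0,0,-0.385],
    [5,1.87,1.6,-0.6,0,0,-0.385],
    [5,1.87,1.6,-0.6,0,0,-0.385],
    [5,1.87,1.6,-0.6,0,0,-0.385],
    [5,1.87,1.6,-0.6,0,0,-0.385],
  ],
)

```text
time: 3.3
tcp_pos: [607.9, -141.8, 94.4]
orientation: [-0.0, 0.998, 0.065, 0.0]
ft_force: [-0.2, -0.5, -0.3]
grip_width: 0.567
```

Emit:
apply_moves(
  targets=[
    [5,0,0,-1.5,0,0,0],
    [5,0,0,-1.5,0,0,0],
    [5,0,0,-1.5,0,0,0],
    [5,0,0,-1.5,0,0,0],
    [5,0,0,-1.0,0,0,0],
    [5,0,0,0,0,0,0],
    [0.6,0,0,0,0,0,0],
    [0.6,0,0,0,0,0,0],
  ],
)

```text
time: 3.97
tcp_pos: [607.5, -143.0, 25.6]
orientation: [0.0, 0.998, 0.065, 0.001]
ft_force: [0.1, -0.6, -0.6]
grip_width: 0.437
```

Emit:
apply_moves(
  targets=[
    [0.6,0,0,0,0,0,0],
    [0.6,0,0,0,0,0,0],
    [0.6,0,0,0,0,0,0],
    [0.6,0,0,0,0,0,0],
  ],
)

```text
time: 4.3
tcp_pos: [607.2, -142.9, 25.2]
orientation: [0.0, 0.998, 0.065, 0.0]
ft_force: [-1.2, -2.1, 0.3]
grip_width: 0.137
```

Emit:
apply_moves(
  targets=[
    [0.6,0,0,0,0,0,0],
    [0.6,0,0,0,0,0,0],
    [0.6,-0.2,0.5,0,0,0,0.1],
    [0.6,-0.2,0.5,0,0,0,0.1],
    [0.6,-0.2,0.5,0,0,0,0.1],
    [0.6,-0.2,0.5,0,0,0,0.1],
    [0.6,-0.2,0.5,0,0,0,0.1],
    [0.6,-0.2,0.5,0,0,0,0.1],
  ],
)

```text
time: 4.97
tcp_pos: [595.2, -112.4, 25.2]
orientation: [0.0, 0.998, 0.071, 0.001]
ft_force: [2.6, -5.0, 5.8]
grip_width: 0.115
```

Emit:
apply_moves(
  targets=[
    [0.6,-0.2,0.5,0,0,0,0.1],
    [0.6,-0.2,0.5,0,0,0,0.1],
    [0.6,-0.2,0.5,0,0,0,0.1],
    [0.6,-0.2,0.5,0,0,0,0.1],
    [0.6,-0.2,0.5,0,0,0,0.1],
    [0.6,-0.2,0.5,0,0,0,0.1],
    [0.6,-0.2,0.5,0,0,0,0.1],
    [0.6,-0.2,0.5,0,0,0,0.06],
  ],
)

```text
time: 5.63
tcp_pos: [579.2, -72.4, 25.2]
orientation: [0.0, 0.997, 0.077, 0.001]
ft_force: [2.5, -5.2, 4.9]
grip_width: 0.109
```

```bash
cat > chk.py <<'E'
from refine import *
import sys
a=save("side",sys.argv[1]+"s");b=save("top",sys.argv[1]+"t"); I=imgs(a[:,:,::-1],b[:,:,::-1])
s=observe();print(s["time"],s["tcp_pos"].round(1),s["ft_force"].round(1),s["grip_width"])
P=np.load("P.npy",allow_pickle=True).item()
P["tray"][:]=eval(sys.argv[2])
Et=[e for i,e in enumerate(E["tray"]) if i in (0,1,2,4,5,6)]
P["tray"],o=refine(P["tray"],Et,I);print(P["tray"].round(3),o);report({"tray":P["tray"]},P["stand"])
E
python3 chk.py k1 "[566,26,-1.415]"
```

```text
5.7333 [578.8 -71.5  25.2] [0.7 0.2 7. ] 0.1107869974956022
[565.476  27.526  -1.413] [0.4, -0.4, -0.2, 0.6, 0.1, -0.2]
tray (-95, 0, 0) [550.5 121.3   0. ] stand frame [104.8   3.3] yaw rel 0.15
tray (90, 0, 45) [579.6 -61.4  45. ] stand frame [289.8   3.8] yaw rel 0.15
```

Emit:
apply_moves(
  targets=[
    [0.6,-0.09,0.2,0,0,0,0],
    [0.6,-0.09,0.2,0,0,0,0],
    [0.6,-0.09,0.2,0,0,0,0],
    [0.6,-0.09,0.2,0,0,0,0],
    [0.6,0,0,0,0,0,0],
  ],
)

```text
time: 6.15
tcp_pos: [575.5, -64.2, 25.2]
orientation: [0.0, 0.997, 0.077, 0.0]
ft_force: [0.9, -3.1, 6.6]
grip_width: 0.112
```

Emit:
apply_moves(
  targets=[
    [0.6,-0.03,0.2,0,0,0,0],
    [0.6,-0.03,0.2,0,0,0,0],
    [0.6,0,0,0,0,0,0],
  ],
)

```text
time: 6.4
tcp_pos: [574.8, -60.4, 25.1]
orientation: [0.0, 0.997, 0.077, 0.0]
ft_force: [1.9, -3.4, 6.5]
grip_width: 0.113
```

Emit:
apply_moves(
  targets=[
    [2.2,0,0,0,0,0,0],
    [2.2,0,0,0,0,0,0],
    [2.2,0,0,0,0,0,0],
    [2.2,-0.03,0.2,0,0,0,0],
    [2.2,-0.03,0.2,0,0,0,0],
    [2.2,-0.03,0.2,0,0,0,0],
    [2.2,-0.03,0.2,0,0,0,0],
    [2.2,0,0,0,0,0,0],
  ],
)

```text
time: 7.07
tcp_pos: [573.4, -52.4, 24.6]
orientation: [-0.0, 0.997, 0.077, -0.0]
ft_force: [0.4, -0.2, -0.6]
grip_width: 0.252
```

Emit:
apply_moves(
  targets=[
    [2.2,-0.03,0.15,0,0,0,0],
    [2.2,-0.02,0.15,0,0,0,0],
    [2.2,0,0,0,0,0,0],
  ],
)

```text
time: 7.32
tcp_pos: [573.3, -52.2, 24.8]
orientation: [0.002, 0.997, 0.077, 0.0]
ft_force: [-1.4, -15.2, -2.6]
grip_width: 0.25
```

Emit:
apply_moves(
  targets=[
    [2.4,0.03,-0.3,0,0,0,0],
    [2.4,0.03,-0.15,0.5,0,0,0],
    [2.4,0,0,2,0,0,0],
    [2.4,0,0,4,0,0,0],
    [4,0,0,4,0,0,0],
    [4,0,0,4,0,0,0],
    [4,0,0,4,0,0,0],
    [4,0,0,4,0,0,0],
  ],
  squeeze=6,
)

```text
time: 7.98
tcp_pos: [573.1, -53.7, 252.4]
orientation: [-0.0, 0.997, 0.077, 0.0]
ft_force: [0.3, 0.3, 0.6]
grip_width: 0.456
```

Emit:
apply_moves(
  targets=[
    [4,0,0,4,0,0,0.3],
    [4,0,1,4,0,0,0.3],
    [4,-0.4,3,2,0,0,0.3],
    [4,-0.4,3.5,0,0,0,0.3],
    [4,-0.4,3.5,0,0,0,0.3],
    [4,-0.4,3.5,0,0,0,0.3],
    [4,-0.4,3.5,0,0,0,0.3],
    [4,-0.4,3.5,0,0,0,0.1],
  ],
)

```text
time: 8.65
tcp_pos: [548.8, 162.7, 350.3]
orientation: [-0.0, 0.995, 0.097, 0.0]
ft_force: [-0.1, 0.3, -0.2]
grip_width: 0.45
```

```bash
sed -i 's/ (0,1,2,4,5,6)/ eval(sys.argv[3])/' chk.py; python3 chk.py k2 "[561,31.7,-1.415]" "(1,2,4,5,6)"; python3 -c "
import cv2,numpy as np
a=cv2.imread('pics/k2t.png')[165:275,130:315]; b=cv2.imread('pics/k2s.png')[150:345,205:335]
a=cv2.resize(a,(555,330),interpolation=3);b=cv2.resize(b,(220,330),interpolation=3)
cv2.imwrite('pics/k2.png',np.hstack([a,b]))"
```

```text
8.75 [548.3 165.2 350.3] [-0.1 -0.6  0.3] 0.45704753014897787
[562.581  32.377  -1.413] [0.2, -0.1, -0.3, 0.2, 0.0]
tray (-95, 0, 0) [547.6 126.2   0. ] stand frame [99.5  1.2] yaw rel 0.15
tray (90, 0, 45) [576.7 -56.5  45. ] stand frame [284.5   1.7] yaw rel 0.15
```

View pics/k2.png

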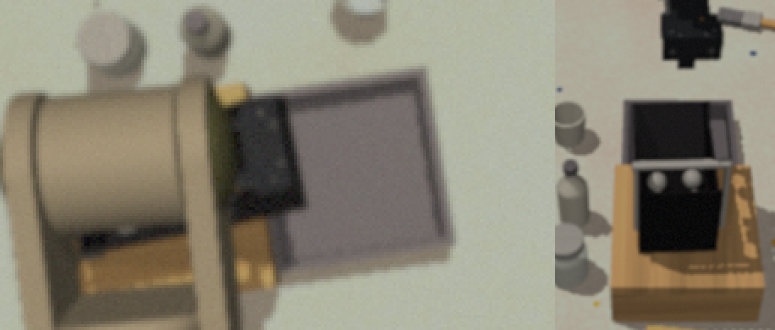

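Emit:
apply_moves(
  targets=[
    [4,-0.22,2,0,0,0,0],
    [4,-0.22,2,0,0,0,0],
    [4,-0.22,2,0,0,0,0],
    [4,-0.22,2,0,0,0,0],
    [4,-0.22,2,0,0,0,0],
    [4,-0.22,2,0,0,0,0],
    [4,0,0,-1.4,0,0,0],
    [4,0,0,-2,0,0,0],
  ],
  squeeze=6,
)

```text
time: 9.42
tcp_pos: [536.7, 281.5, 317.0]
orientation: [-0.0, 0.995, 0.097, 0.002]
ft_force: [0.7, -0.9, -0.3]
grip_width: 0.45
```

Emit:
apply_moves(
  targets=[
    [4,0,0,-2,0,0,0],
    [4,0,0,-2,0,0,0],
    [4,0,0,-2,0,0,0],
    [4,0,0,0,0,0,0],
    [4,0,0,0,0,0,0],
  ],
)

```text
time: 9.83
tcp_pos: [536.4, 280.4, 255.9]
orientation: [0.0, 0.995, 0.096, -0.001]
ft_force: [-0.4, 0.8, 0.6]
grip_width: 0.455
```

Run:
```python
from h import *
b=save("side","g1"); c=b[:,:,::-1][190:310,230:330]; cv2.imwrite("pics/g1c.png",cv2.resize(c,None,fx=5,fy=5,interpolation=3))
s=observe();print(s["tcp_pos"].round(1),s["ft_force"].round(1),s["time"])
```

```text
[536.9 280.5 257. ] [ 0.6 -0.1 -0.1] 9.8833
```

View pics/g1c.png

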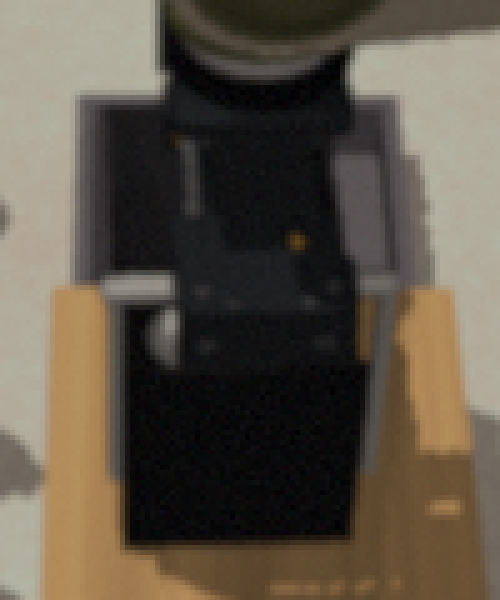

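Emit:
apply_moves(
  targets=[
    [4,-0.08,0.23,0,0,0,0],
    [4,-0.08,0.23,0,0,0,0],
    [2.2,0,0,0,0,0,0],
    [2.2,0,0,0,0,0,0],
    [2.2,0,0,0,0,0,0],
    [2.2,0,0,0,0,0,0],
  ],
)

```text
time: 10.38
tcp_pos: [534.9, 285.4, 255.9]
orientation: [-0.0, 0.995, 0.096, 0.0]
ft_force: [-0.5, -0.1, 0.2]
grip_width: 0.248
```

Emit:
apply_moves(
  targets=[
    [1.6,0,0,0,0,0,0],
    [1.6,0,0,0,0,0,0],
    [1.6,0,0,0,0,0,0],
  ],
  squeeze=6,
)

```text
time: 10.63
tcp_pos: [534.9, 285.3, 255.7]
orientation: [0.0, 0.995, 0.096, -0.0]
ft_force: [-0.4, -0.5, -0.1]
grip_width: 0.181
```

Emit:
apply_moves(
  targets=[
    [1.0,0,0,0,0,0,0],
    [1.0,0,0,0,0,0,0],
    [1.0,0,0,0,0,0,0],
    [1.0,0,0,0,0,0,0],
  ],
  squeeze=6,
)

```text
time: 10.97
tcp_pos: [534.9, 285.5, 255.7]
orientation: [-0.0, 0.995, 0.096, 0.0]
ft_force: [1.2, 0.2, 0.6]
grip_width: 0.134
```

```bash
cat > plan.py <<'E'
from h import *
def b(th): a=np.radians(np.array(th)); return np.c_[-138*np.cos(a)+185*np.sin(a),138*np.sin(a)+185*np.cos(a)]
d=np.array([np.cos(np.radians(-78.9)),np.sin(np.radians(-78.9))])
# 0..44 in 16 rows (slow start), 44..65 in 24 rows
th=[0,.75]+list(np.linspace(2.5,44,15)[0:])+list(np.linspace(44,65,25)[1:])
q=b(th); D=np.diff(q,axis=0)
for i in range(len(D)): print(round(th[i+1],1),(D[i,0]*d/10).round(2),(D[i,1]/10).round(2))
s=observe();print(s["tcp_pos"].round(1),s["ft_force"].round(1),s["time"],s["grip_width"])
E
python3 plan.py
```

```text
0.8 [ 0.05 -0.24] 0.18
2.5 [ 0.11 -0.57] 0.41
5.5 [ 0.19 -0.99] 0.65
8.4 [ 0.2  -1.02] 0.59
11.4 [ 0.21 -1.05] 0.54
14.4 [ 0.21 -1.07] 0.48
17.3 [ 0.21 -1.09] 0.43
20.3 [ 0.22 -1.11] 0.37
23.2 [ 0.22 -1.13] 0.31
26.2 [ 0.22 -1.15] 0.25
29.2 [ 0.23 -1.16] 0.19
32.1 [ 0.23 -1.17] 0.13
35.1 [ 0.23 -1.17] 0.06
38.1 [ 0.23 -1.17] 0.0
41.0 [ 0.23 -1.17] -0.06
44.0 [ 0.23 -1.17] -0.12
44.9 [ 0.07 -0.34] -0.05
45.8 [ 0.07 -0.34] -0.05
46.6 [ 0.07 -0.34] -0.06
47.5 [ 0.07 -0.34] -0.06
48.4 [ 0.07 -0.34] -0.07
49.2 [ 0.07 -0.34] -0.07
50.1 [ 0.07 -0.34] -0.08
51.0 [ 0.07 -0.34] -0.08
51.9 [ 0.07 -0.33] -0.09
52.8 [ 0.07 -0.33] -0.09
53.6 [ 0.07 -0.33] -0.1
54.5 [ 0.06 -0.33] -0.11
55.4 [ 0.06 -0.33] -0.11
56.2 [ 0.06 -0.33] -0.12
57.1 [ 0.06 -0.33] -0.12
58.0 [ 0.06 -0.32] -0.13
58.9 [ 0.06 -0.32] -0.13
59.8 [ 0.06 -0.32] -0.14
60.6 [ 0.06 -0.32] -0.14
61.5 [ 0.06 -0.32] -0.15
62.4 [ 0.06 -0.31] -0.15
63.2 [ 0.06 -0.31] -0.16
64.1 [ 0.06 -0.31] -0.16
65.0 [ 0.06 -0.31] -0.16
[534.9 285.5 255.7] [1.2 0.2 0.6] 10.9667 0.1336723576479323
```

Emit:
apply_moves(
  targets=[
    [1.0,0.05,-0.24,0.18,0,0,0],
    [1.0,0.055,-0.285,0.21,0,0,0],
    [1.0,0.055,-0.285,0.2,0,0,0],
    [1.0,0.095,-0.5,0.33,0,0,0],
    [1.0,0.095,-0.49,0.32,0,0,0],
    [1.0,0.1,-0.51,0.3,0,0,0],
    [1.0,0.1,-0.51,0.29,0,0,0],
  ],
)

```text
time: 11.55
tcp_pos: [540.6, 256.5, 274.6]
orientation: [-0.0, 0.995, 0.096, 0.0]
ft_force: [-0.8, 2.8, -0.8]
grip_width: 0.127
```

Emit:
apply_moves(
  targets=[
    [1.0,0.105,-0.525,0.27,0,0,0],
    [1.0,0.105,-0.525,0.27,0,0,0],
    [1.0,0.105,-0.535,0.24,0,0,0],
    [1.0,0.105,-0.535,0.24,0,0,0],
    [1.0,0.105,-0.545,0.22,0,0,0],
    [1.0,0.105,-0.545,0.21,0,0,0],
    [1.0,0.11,-0.555,0.19,0,0,0],
    [1.0,0.11,-0.555,0.18,0,0,0],
  ],
)

```text
time: 12.22
tcp_pos: [549.0, 213.3, 292.3]
orientation: [0.0, 0.995, 0.096, -0.0]
ft_force: [-0.1, 0.7, -2.5]
grip_width: 0.128
```

Run:
```python
from h import *
a=save("side","p1")
s=observe();print(s["tcp_pos"].round(1),s["ft_force"].round(1),s["wrist_torque"].round(2),s["time"],s["grip_width"])
```

```text
[549.3 212.5 292.6] [ 0.4 -0.2 -3. ] [-0.01 -0.    0.03] 12.2667 0.12875665565735828
```

Emit:
apply_moves(
  targets=[
    [1.0,0.11,-0.565,0.1,0,0,0],
    [1.0,0.11,-0.565,0.1,0,0,0],
    [1.0,0.11,-0.575,0.12,0,0,0],
    [1.0,0.11,-0.575,0.12,0,0,0],
    [1.0,0.115,-0.58,0.1,0,0,0],
    [1.0,0.115,-0.58,0.09,0,0,0],
    [1.0,0.115,-0.585,0.07,0,0,0],
    [1.0,0.115,-0.585,0.06,0,0,0],
  ],
)

```text
time: 12.93
tcp_pos: [558.0, 167.2, 299.6]
orientation: [0.0, 0.995, 0.096, -0.0]
ft_force: [0.3, 1.3, -2.8]
grip_width: 0.124
```

Run:
```python
from h import *
a=save("side","p2")
s=observe();print(s["tcp_pos"].round(1),s["ft_force"].round(1),s["wrist_torque"].round(2),s["time"],s["grip_width"])
b=cv2.imread("pics/p2.png")[190:310,230:330]; cv2.imwrite("pics/p2c.png",cv2.resize(b,None,fx=5,fy=5,interpolation=3))
```

```text
[558.2 166.3 299.6] [-0.2 -0.2 -1.8] [ 0.13 -0.01  0.02] 12.9833 0.12013894319465453
```

View pics/p2c.png

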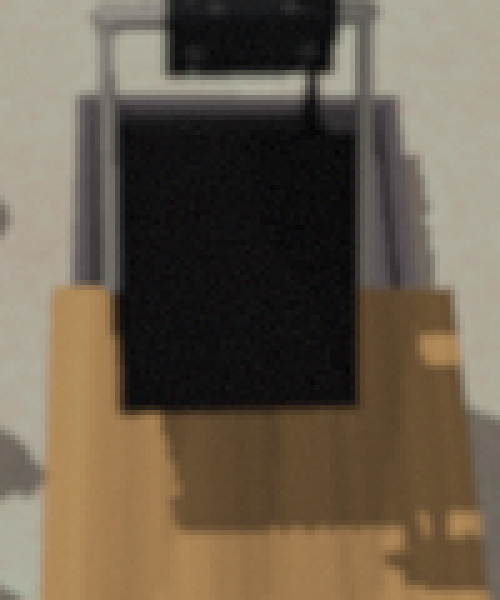

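Run:
```python
from h import *
d=np.array([.1925,-.9813]);n=np.array([.9813,.1925]);h=np.array([561.7,149.7])
for th in(30,31,32,33,34):
  for sl in(0,5):
    a=np.radians(th); r=-140*np.cos(a)+sl; z=90+140*np.sin(a)
    print(th,sl,[(proj("side",[*(h+r*d+w*n),z])[0]-[230,190]).dot(np.eye(2)*5).round(0).tolist() for w in(55,-55)])
```

```text
30 0 [[117.0, 423.0], [355.0, 416.0]]
30 5 [[116.0, 414.0], [354.0, 407.0]]
31 0 [[117.0, 418.0], [355.0, 411.0]]
31 5 [[116.0, 409.0], [354.0, 402.0]]
32 0 [[117.0, 413.0], [355.0, 406.0]]
32 5 [[116.0, 404.0], [354.0, 397.0]]
33 0 [[117.0, 408.0], [355.0, 401.0]]
33 5 [[116.0, 399.0], [354.0, 392.0]]
34 0 [[116.0, 403.0], [355.0, 395.0]]
34 5 [[116.0, 394.0], [354.0, 387.0]]
```

Emit:
apply_moves(
  targets=[
    [1.0,0.115,-0.585,0.01,0,0,0],
    [1.0,0.115,-0.585,0.01,0,0,0],
    [1.0,0.115,-0.585,-0.02,0,0,0],
    [1.0,0.115,-0.585,-0.02,0,0,0],
    [1.0,0.115,-0.585,-0.03,0,0,0],
    [1.0,0.115,-0.585,-0.03,0,0,0],
    [1.0,0.115,-0.585,-0.06,0,0,0],
    [1.0,0.115,-0.585,-0.06,0,0,0],
  ],
)

```text
time: 13.65
tcp_pos: [567.2, 120.5, 297.7]
orientation: [-0.0, 0.995, 0.096, -0.0]
ft_force: [-0.3, 0.4, -3.4]
grip_width: 0.12
```

Emit:
apply_moves(
  targets=[
    [1.0,0.07,-0.34,-0.05,0,0,0],
    [1.0,0.07,-0.34,-0.05,0,0,0],
    [1.0,0.07,-0.34,-0.06,0,0,0],
    [1.0,0.07,-0.34,-0.06,0,0,0],
    [1.0,0.07,-0.34,-0.07,0,0,0],
  ],
)

```text
time: 14.07
tcp_pos: [570.6, 103.7, 294.8]
orientation: [0.0, 0.995, 0.096, -0.0]
ft_force: [-1.1, 0.3, -3.1]
grip_width: 0.122
```

Emit:
apply_moves(
  targets=[
    [1.0,0.07,-0.34,-0.12,0,0,0],
    [1.0,0.07,-0.34,-0.13,0,0,0],
    [1.0,0.07,-0.34,-0.13,0,0,0],
    [1.0,0.07,-0.33,-0.1,0,0,0],
    [1.0,0.07,-0.33,-0.1,0,0,0],
  ],
)

```text
time: 14.48
tcp_pos: [574.4, 86.6, 289.8]
orientation: [0.0, 0.995, 0.096, 0.001]
ft_force: [-0.6, -2.7, 4.0]
grip_width: 0.121
```

Run:
```python
from h import *
a=save("side","p3");b=save("top","p3t")
s=observe();print(s["tcp_pos"].round(1),s["ft_force"].round(1),s["wrist_torque"].round(2),s["time"],s["grip_width"])
a=cv2.resize(a[190:310,230:330,::-1],(400,480),interpolation=3); b=cv2.resize(b[165:275,190:310,::-1],(400,480),interpolation=3)
cv2.imwrite("pics/p3c.png",np.hstack([a,b]))
```

```text
[574.5  86.5 289.7] [-0.1 -3.1  5.3] [-0.34  0.04 -0.02] 14.5833 0.12175306742159595
```

View pics/p3c.png

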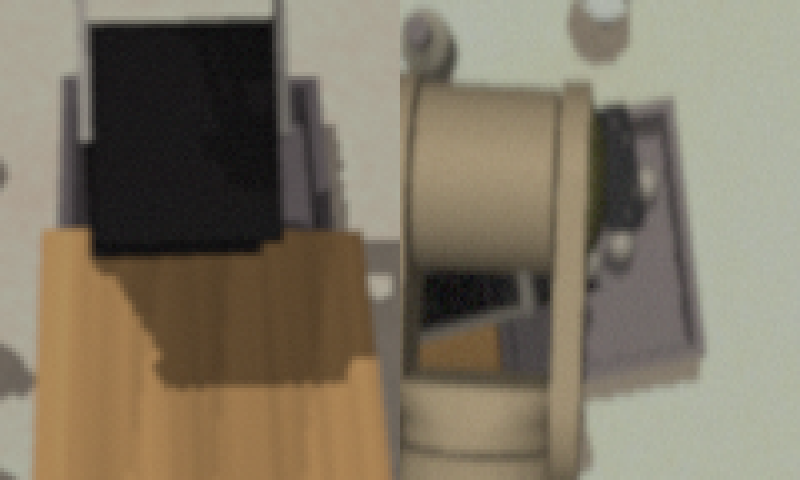

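Emit:
apply_moves(
  targets=[
    [1.0,0.07,-0.33,-0.05,0,0,0],
    [1.0,0.06,-0.33,-0.06,0,0,0],
    [1.0,0.06,-0.33,-0.09,0,0,0],
    [1.0,0.06,-0.33,-0.12,0,0,0],
  ],
)

```text
time: 14.92
tcp_pos: [576.5, 74.0, 285.4]
orientation: [-0.0, 0.995, 0.096, -0.0]
ft_force: [-0.6, -0.4, -0.2]
grip_width: 0.12
```

Emit:
apply_moves(
  targets=[
    [1.0,0.06,-0.33,-0.12,0,0,0],
    [1.0,0.06,-0.32,-0.12,0,0,0],
    [1.0,0.06,-0.32,-0.13,0,0,0],
    [1.0,0.06,-0.32,-0.14,0,0,0],
  ],
)

```text
time: 15.25
tcp_pos: [578.9, 61.0, 280.3]
orientation: [-0.0, 0.995, 0.096, -0.0]
ft_force: [-0.1, 0.5, -2.2]
grip_width: 0.118
```

Emit:
apply_moves(
  targets=[
    [1.0,0.06,-0.32,-0.16,0,0,0],
    [1.0,0.06,-0.32,-0.17,0,0,0],
    [1.0,0.06,-0.31,-0.16,0,0,0],
    [1.0,0.06,-0.31,-0.16,0,0,0],
    [1.0,0.06,-0.31,-0.16,0,0,0],
    [1.0,0.06,-0.31,-0.16,0,0,0],
    [1.0,0,0,0,0,0,0],
    [1.0,0,0,0,0,0,0],
  ],
)

```text
time: 15.92
tcp_pos: [582.6, 42.2, 271.1]
orientation: [-0.0, 0.995, 0.096, -0.0]
ft_force: [0.1, 1.5, -2.2]
grip_width: 0.116
```

Emit:
apply_moves(
  targets=[
    [1.0,0,0,0,0,0,0],
    [1.0,0,0,0,0,0,0],
    [1.0,0,0,0,0,0,0],
    [1.0,0,0,0,0,0,0],
    [1.0,0,0,0,0,0,0],
    [1.0,0,0,0,0,0,0],
    [1.0,0,0,0,0,0,0],
    [1.0,0,0,0,0,0,0],
  ],
)

```text
time: 16.58
tcp_pos: [582.6, 42.4, 271.1]
orientation: [-0.0, 0.995, 0.096, -0.0]
ft_force: [-0.4, 0.9, -2.4]
grip_width: 0.116
```

Run:
```python
from h import *
a=save("side","p4");b=save("top","p4t")
s=observe();print(s["tcp_pos"].round(1),s["ft_force"].round(1),s["wrist_torque"].round(2),s["time"],s["grip_width"])
a=cv2.resize(a[190:310,230:330,::-1],(400,480),interpolation=3); b=cv2.resize(b[165:275,190:310,::-1],(400,480),interpolation=3)
cv2.imwrite("pics/p4c.png",np.hstack([a,b]))
```

```text
[582.6  42.3 271.2] [ 0.6  1.2 -2.6] [0.12 0.05 0.05] 16.6833 0.11536544350478442
```

View pics/p4c.png

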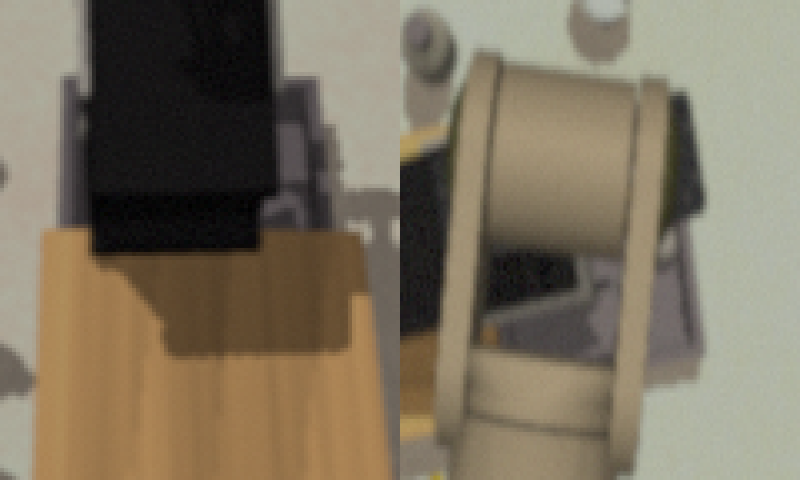

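Run:
```python
import numpy as np
def b(th): a=np.radians(np.array(th)); return np.c_[-138*np.cos(a)+185*np.sin(a),138*np.sin(a)+185*np.cos(a)]
d=np.array([.1925,-.9813])
th=np.r_[np.linspace(65,1,33),.4,0]
q=b(th); D=np.diff(q,axis=0)
for i in range(len(D)): print(round(th[i+1],1),(D[i,0]*d/10).round(2),(D[i,1]/10).round(2))
```

```text
63.0 [-0.14  0.7 ] 0.37
61.0 [-0.14  0.71] 0.34
59.0 [-0.14  0.73] 0.32
57.0 [-0.14  0.74] 0.29
55.0 [-0.15  0.75] 0.27
53.0 [-0.15  0.75] 0.24
51.0 [-0.15  0.76] 0.21
49.0 [-0.15  0.77] 0.19
47.0 [-0.15  0.78] 0.16
45.0 [-0.15  0.78] 0.13
43.0 [-0.15  0.78] 0.1
41.0 [-0.15  0.79] 0.07
39.0 [-0.15  0.79] 0.05
37.0 [-0.16  0.79] 0.02
35.0 [-0.16  0.79] -0.01
33.0 [-0.15  0.79] -0.04
31.0 [-0.15  0.79] -0.07
29.0 [-0.15  0.79] -0.09
27.0 [-0.15  0.78] -0.12
25.0 [-0.15  0.78] -0.15
23.0 [-0.15  0.77] -0.18
21.0 [-0.15  0.76] -0.2
19.0 [-0.15  0.76] -0.23
17.0 [-0.15  0.75] -0.26
15.0 [-0.15  0.74] -0.29
13.0 [-0.14  0.73] -0.31
11.0 [-0.14  0.72] -0.34
9.0 [-0.14  0.71] -0.36
7.0 [-0.14  0.69] -0.39
5.0 [-0.13  0.68] -0.41
3.0 [-0.13  0.67] -0.44
1.0 [-0.13  0.65] -0.46
0.4 [-0.04  0.19] -0.14
0.0 [-0.02  0.13] -0.1
```

Emit:
apply_moves(
  targets=[
    [1.0,0.03,-0.15,-0.08,0,0,0],
    [1.0,0.03,-0.15,-0.08,0,0,0],
    [1.0,0,0,0,0,0,0],
    [1.0,0,0,0,0,0,0],
    [1.0,0,0,0,0,0,0],
    [1.0,0,0,0,0,0,0],
    [1.0,-0.03,0.15,0.08,0,0,0],
    [1.0,-0.03,0.15,0.08,0,0,0],
  ],
)

```text
time: 17.35
tcp_pos: [582.6, 42.4, 271.2]
orientation: [0.0, 0.995, 0.096, -0.0]
ft_force: [-0.1, 1.5, -2.8]
grip_width: 0.113
```

Emit:
apply_moves(
  targets=[
    [1.0,-0.07,0.35,0.15,0,0,0],
    [1.0,-0.07,0.35,0.17,0,0,0],
    [1.0,-0.14,0.71,0.32,0,0,0],
    [1.0,-0.14,0.73,0.31,0,0,0],
    [1.0,-0.14,0.74,0.29,0,0,0],
    [1.0,-0.15,0.75,0.27,0,0,0],
  ],
)

```text
time: 17.85
tcp_pos: [575.3, 79.7, 286.6]
orientation: [-0.0, 0.995, 0.096, -0.0]
ft_force: [0.7, 1.0, -1.8]
grip_width: 0.113
```

Emit:
apply_moves(
  targets=[
    [1.0,-0.15,0.75,0.23,0,0,0],
    [1.0,-0.15,0.76,0.2,0,0,0],
    [1.0,-0.15,0.77,0.18,0,0,0],
    [1.0,-0.15,0.78,0.15,0,0,0],
    [1.0,-0.15,0.78,0.13,0,0,0],
    [1.0,-0.15,0.78,0.1,0,0,0],
  ],
)

```text
time: 18.35
tcp_pos: [566.3, 125.6, 296.3]
orientation: [0.0, 0.995, 0.096, -0.0]
ft_force: [0.5, 0.0, -2.2]
grip_width: 0.114
```

Emit:
apply_moves(
  targets=[
    [1.0,-0.15,0.79,0.07,0,0,0],
    [1.0,-0.15,0.79,0.05,0,0,0],
    [1.0,-0.16,0.79,0.02,0,0,0],
    [1.0,-0.16,0.79,-0.01,0,0,0],
  ],
)

```text
time: 18.68
tcp_pos: [560.2, 157.2, 297.4]
orientation: [0.0, 0.995, 0.096, -0.0]
ft_force: [0.3, 0.5, -1.6]
grip_width: 0.108
```

Run:
```python
from h import *
a=save("side","p5");b=save("top","p5t")
s=observe();print(s["tcp_pos"].round(1),s["ft_force"].round(1),s["wrist_torque"].round(2),s["time"],s["grip_width"])
a=cv2.resize(a[170:320,220:340,::-1],(400,500),interpolation=3); b=cv2.resize(b[155:285,140:315,::-1],(400,297),interpolation=3)
b=np.vstack([b,np.zeros((203,400,3),np.uint8)])
cv2.imwrite("pics/p5c.png",np.hstack([a,b]))
```

```text
[560.  157.6 297.4] [-0.4 -0.5 -1.9] [-0.01 -0.01 -0.01] 18.7833 0.11403712774423562
```

View pics/p5c.png

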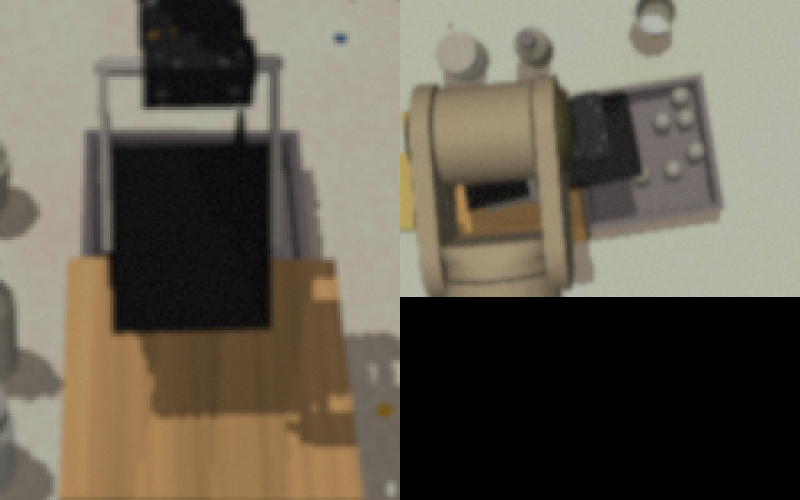

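Emit:
apply_moves(
  targets=[
    [1.0,-0.15,0.79,-0.05,0,0,0],
    [1.0,-0.15,0.79,-0.08,0,0,0],
    [1.0,-0.15,0.79,-0.1,0,0,0],
    [1.0,-0.15,0.78,-0.13,0,0,0],
    [1.0,-0.15,0.78,-0.16,0,0,0],
    [1.0,-0.15,0.77,-0.18,0,0,0],
    [1.0,-0.15,0.76,-0.2,0,0,0],
  ],
)

```text
time: 19.37
tcp_pos: [549.6, 211.9, 288.3]
orientation: [-0.0, 0.995, 0.096, 0.0]
ft_force: [-0.3, -0.5, -1.9]
grip_width: 0.114
```

Emit:
apply_moves(
  targets=[
    [1.0,-0.15,0.76,-0.23,0,0,0],
    [1.0,-0.15,0.75,-0.26,0,0,0],
    [1.0,-0.15,0.74,-0.29,0,0,0],
    [1.0,-0.14,0.73,-0.31,0,0,0],
    [1.0,-0.14,0.72,-0.34,0,0,0],
  ],
)

```text
time: 19.78
tcp_pos: [542.4, 248.8, 273.8]
orientation: [0.0, 0.995, 0.096, -0.0]
ft_force: [0.2, -0.5, -1.9]
grip_width: 0.114
```

Emit:
apply_moves(
  targets=[
    [1.0,-0.14,0.71,-0.36,0,0,0],
    [1.0,-0.14,0.69,-0.39,0,0,0],
    [1.0,-0.07,0.34,-0.21,0,0,0],
    [1.0,-0.06,0.34,-0.2,0,0,0],
    [1.0,-0.07,0.34,-0.22,0,0,0],
    [1.0,-0.06,0.33,-0.22,0,0,0],
  ],
)

```text
time: 20.28
tcp_pos: [537.1, 275.7, 258.0]
orientation: [0.0, 0.995, 0.096, 0.0]
ft_force: [-0.6, -0.2, -2.9]
grip_width: 0.114
```

Emit:
apply_moves(
  targets=[
    [1.0,-0.03,0.16,-0.11,0,0,0],
    [1.0,-0.03,0.16,-0.12,0,0,0],
    [1.0,-0.03,0.16,-0.12,0,0,0],
    [1.0,-0.03,0.16,-0.12,0,0,0],
    [1.0,-0.03,0.16,-0.12,0,0,0],
    [1.0,-0.02,0.08,-0.06,0,0,0],
    [1.0,0,0,0,0,0,0],
  ],
)

```text
time: 20.87
tcp_pos: [535.5, 284.5, 251.8]
orientation: [-0.0, 0.995, 0.096, 0.0]
ft_force: [-1.0, -1.2, -1.4]
grip_width: 0.113
```

Emit:
apply_moves(
  targets=[
    [1.0,-0.02,0.08,-0.06,0,0,0],
    [1.0,0,0,0,0,0,0],
    [1.0,0,0,0,0,0,0],
  ],
)

```text
time: 21.12
tcp_pos: [535.4, 285.1, 251.7]
orientation: [-0.0, 0.995, 0.096, 0.001]
ft_force: [-0.6, -2.1, 3.2]
grip_width: 0.113
```

Emit:
apply_moves(
  targets=[
    [1.0,0,0,0.05,0,0,0],
    [1.4,0,0,0,0,0,0],
    [1.8,0,0,0,0,0,0],
    [2.5,0,0,0,0,0,0],
    [3.5,0,0,0,0,0,0],
    [4,0,0,0,0,0,0],
    [4,0,0,0,0,0,0],
    [4,0,0,0,0,0,0],
  ],
)

```text
time: 21.78
tcp_pos: [535.2, 285.2, 251.5]
orientation: [-0.0, 0.995, 0.096, -0.0]
ft_force: [-0.2, -0.6, -0.4]
grip_width: 0.456
```

Emit:
apply_moves(
  targets=[
    [4,0,0,0.5,0,0,0],
    [4,0,0,1.5,0,0,0],
    [4,0,0,3,0,0,0],
    [4,0,0,4,0,0,0],
    [4,0,0,4,0,0,0],
    [4,-2,0,2,0,0,0],
    [4,-3,0,0,0,0,0],
    [4,-3,0,0,0,0,0],
  ],
)

```text
time: 22.45
tcp_pos: [454.7, 285.0, 402.7]
orientation: [-0.0, 0.995, 0.096, 0.001]
ft_force: [0.2, -0.5, -0.2]
grip_width: 0.455
```

Emit:
apply_moves(
  targets=[
    [4,-3,0,0,0,0,0],
    [4,-3,0,0,0,0,0],
    [4,-3,0,0,0,0,0],
    [4,-2,0,0,0,0,0],
    [4,0,0,0,0,0,0],
    [4,0,0,0,0,0,0],
  ],
)

```text
time: 22.95
tcp_pos: [344.7, 285.2, 402.5]
orientation: [-0.0, 0.995, 0.097, 0.001]
ft_force: [0.4, -0.3, 0.2]
grip_width: 0.453
```

```bash
python3 chk.py f1 "[562.5,32.4,-1.413]" "(0,1,2,4,5,6)"
python3 - <<'E'
from refine import *
a=cv2.imread("pics/f1s.png");b=cv2.imread("pics/f1t.png")
p,o=refine(np.load("P.npy",allow_pickle=True).item()["tub"],E["tub"],imgs(a,b));print(p.round(3),o)
S=np.load("P.npy",allow_pickle=True).item()["stand"];report({"tub":p},S)
cv2.imwrite("pics/f1.png",np.hstack([cv2.resize(a[170:370,190:350],(400,500),interpolation=3),cv2.resize(b[140:290,130:250+130],(400,240),interpolation=3).repeat(2,0)[:480:2].repeat(1,0) if 0 else cv2.copyMakeBorder(cv2.resize(b[140:290,130:380],(400,240),interpolation=3),0,260,0,0,0)]))
E
```

```text
23.05 [345.9 285.2 401.6] [ 0.7 -0.5 -0.3] 0.4521689132081969
[561.754  32.252  -1.411] [0.4, 0.2, -0.1, -0.3, 0.0, -0.2]
tray (-95, 0, 0) [546.6 126.    0. ] stand frame [99.5  0.2] yaw rel 0.25
tray (90, 0, 45) [576.1 -56.6  45. ] stand frame [284.5   1. ] yaw rel 0.25
[548.513 216.828  -1.378] [0.1, 0.1, 0.0, -0.2, 0.0, 0.1, -0.1]
tub (70, 0, 0) [561.9 148.1   0. ] stand frame [80.1 18.7] yaw rel 2.12
tub (-68, 0, 275) [535.5 283.6 275. ] stand frame [-57.8  13.6] yaw rel 2.12
```

View pics/f1.png

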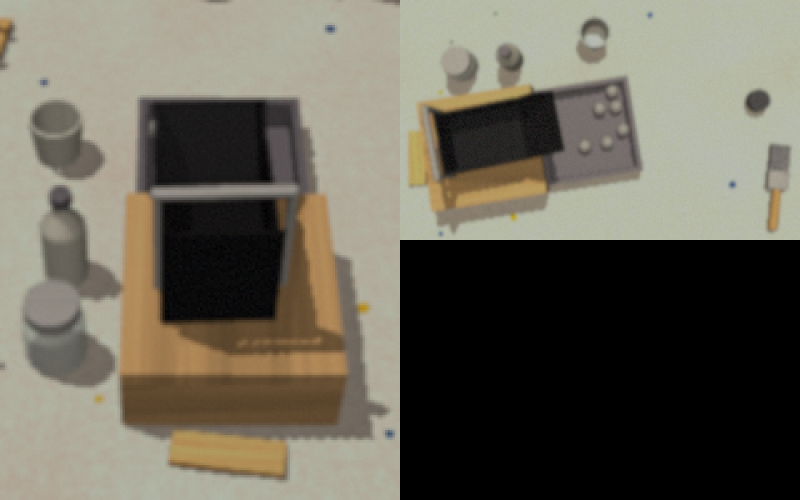

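All is in place: the tub is upright and empty, the six balls are in the tray, and the tray is flush with the stand. The things around look unmoved.

```bash
python3 -c "
from rig import *
print(job_done())"
```

```text
the job is handed in; nothing more can be done
None
```

The job is done and handed in at about 23 s of the 67 s allowed.

- **Tray:** I pinched it by its far wall and slid it to the stand. Then I let go and pushed it home with one finger until about 15 N showed firm contact. In the last images its near wall lies at stand x = 99.5 mm (the front face is at 100 mm). It is 0.2 mm off the middle and turned about 0.25°, which is within measuring error.
- **Pour:** I held the handle at 6 N and rocked the tub to about 65°, then back. Tool forces stayed within about 3.5 N, except for one short moment of 5 N pressing down at about 53°. All six balls show in the tray and none in the tub.
- **Tub:** It stands upright on the stand, released. Its front edge measures 1.6 mm forward of where it started, which is about the calibration error.
- **Surroundings:** The jar, flask, cup, brush, puck and scraper look unmoved. I judged this by eye and did not measure it.

**Checks that disagreed:**
- The gripper opening read about 10 mm on the 12 mm bar on the way back. The picture showed the bar was still held.
- A first tray reading before contact was about 10 mm off the arm's own position, because the gripper hid part of the tray. The contact force and the later images agreed with each other.

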